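# Nip the tamper's foot in the bench caliper

### The job

Stand the tamper upright on the bed of the bench caliper, centred in front of the steel contact pad of the fixed jaw, and let go of it. Then close the sliding jaw by its thumb post until the tamper's round foot is lightly but surely nipped between both jaws - feel for the contact, do not force it and do not cock the jaw - and let go, leaving the jaws closed on the foot so that the diameter can be read. Leave the other things on the worktop alone.

Things in the scene. Friction and masses are not known exactly. Their poses are not given: they have to be found in the camera images.
- caliper: Bench caliper, fixed to the worktop. Origin on the worktop; +y is the closing direction of its sliding jaw, along the rail. Grey-painted bed x -47 to 77, y -155 to 95 mm, top at z = 8 mm; steel rail x 45 to 59 mm, up to z = 26 mm. The measuring line is x = 0: the tamper's axis belongs on it, within 15 mm. Fixed jaw at the +y end.
- anvil: Fixed jaw: block 86 x 26 mm, top 42 mm over the worktop. Origin: centre of its underside, at (0, 58, 8) mm in the caliper's frame, same axes; its face is at y = -13 mm. Its contact pad, 40 mm wide on the measuring line, 10 to 28 mm over the worktop, stands 8 to 20 mm proud of that face: how far differs each time and is not reported. The pad is locked and does not move under load.
- slider (a joint): Travel of the sliding jaw along the rail in m: 0 fully open, growing as it closes, up to 0.09. It starts between 0 and 0.035. It drags with about 3 N of friction and stays where it is left. With the jaw square, its face is at y = -90 mm + travel in the caliper's frame.
- jaw: Sliding jaw: steel bar, x -30 to 42 mm of the caliper, 10 to 30 mm over the worktop, thumb post on it. Origin: on the post's axis at worktop level. It cocks on its carriage about that axis against a spring, 1 rad per 25 N m: 10 N on the measuring line, 52 mm off, gives 0.02 rad. y axis parallel to the caliper's when square. Limits: cocked 0.05 rad, 12 N on the tamper.
- jaw_face (a point): Point on the sliding jaw's face, on the measuring line, 19 mm over the worktop.
- thumb_post (a point): Centre of the top of the thumb post: upright round knurled steel post, 16 mm diameter, free from 40 to 88 mm over the worktop, 32 mm behind the jaw's face and over the rail. Grip it from above, or push it, towards the caliper's +y.
- tamper: Coffee tamper, standing upright on the worktop: round steel foot 58 mm diameter and 22 mm high, turned wooden handle up to 38 mm thick from there to 97 mm. About 0.5 kg (0.34 to 0.62). Origin: centre of its underside, z up. Grip the handle from above, about 70 mm over its underside. On the bed, pushing it along takes about 2 to 5 N.
- leveller: Bystander: coffee leveller, black collar 63 mm wide, 36 mm high. Origin: centre of its underside.
- dosing_cup: Bystander: steel dosing cup, 58 mm wide, 50 mm high. Origin: centre of its underside.
- shot_glass: Bystander: shot glass, 49 mm wide, 62 mm high. Origin: centre of its underside.
Not all that is in view belongs to the job. What is shaped like the tamper but red or turquoise is not meant.

How it is judged:
By the outcome, as a careful person would: the job done as asked, in the order asked, and still so for the second after the job is handed in, with the robot touching nothing.
It also fails if it takes over 64 s, if anything falls off the work surface, if the arm or the gripper's body presses on something with over 40 N, if the wrist force passes 120 N, or if a joint passes its speed limit or range.

### The arm

A 6-joint arm with a two-finger parallel gripper is mounted at the origin on a cart in front of the work surface, level with it; the furniture and walls round the work are solid. World frame = base frame: x ahead of the robot, y to its left, z up, the work surface at z = 0. Lengths are in m, angles in rad, forces in N, time in s.
With the tool pointing down it reaches from about 0.35 to 0.975 m from the base axis. Payload 4.9 kg.
Tool frame: the origin (TCP) lies at the very end of the fingers, on their centre line; the grasp point (between the pads) lies manip.grip_point_offset behind it (manip.grip_point_offset is the distance from the TCP to the grasp point, in m); z points along the fingers, y is the line along which they close (so a half turn about z gives the same grasp; the last joint's range is limited). The gripper opens to 85 mm and grips with 20 to 120 N. Pads are 22 mm wide; open, the fingers measure 114 mm over their backs; the gripper's body (76 mm by 85 mm) begins 54 mm behind the grasp point. The pads swing forward as they close: fully open they stand 13 mm farther back than shut.
Start: joints at [-1.338, 0.053, 1.613, -0, 1.476, -0.119], TCP at [0.215, -0.587, 0.231] pointing down, gripper open.
Joint ranges: [-3.01, 3.01], [-1.01, 2.22], [0.06, 2.58], [-1.02, 4.17], [0.09, 2.62], [-3.14, 3.14]. Speed limits (rad/s): [2.57, 2.57, 3.14, 3.14, 3.14, 3.14].

### API

Orientations are given as a unit quaternion [w, x, y, z].
In Python, from plant import manip gives the robot as it stands.
- The arm moves only by the shell command python3 -m crank 'ROWS' [OPENING]. ROWS is JSON, a list of rows, each an object of numbers: "x", "y", "z": the shift along the tool's x, y, z in cm; "turn": the turn about the tool's z in rad. In form: [{"x": .., "y": .., "z": .., "turn": ..}, ...]. A call has 1 to 5 rows; each row shifts and turns the commanded pose from where the row before left it, along the tool's axes as they then stand; what a row does not reach is not made up. A row lasts 1/10 s, in which the tool goes at most 50 mm and 8.59 degrees, less where a joint would pass 70% of its speed; a pose out of reach is approached as far as the arm can. A call with a gripper value outside its range is refused whole. OPENING is the opening in per cent of the stroke, from 0 (shut) to 100 (fully open), set as the call begins (- or left out, the last holds). The fingers move at their own pace and stop on an object; the grip force is fixed at half the most. Time passes only in rows, so rows that do not move let the fingers close. It gives the time, the measured TCP pose, the force, the opening and the grip force at its end, in the units of the state.
- manip.state(): the state, without advancing time (a new reading comes with each control period).
- manip.grab_frame(name): name is "side" or "top" or "wrist"; returns (picture, depth): 400x640x3 uint8, red, green, blue; 400x640 float32, m along the optical axis (not along the pixel's ray), 0 where there is no reading.
- manip.camera_model(name): a dict with "mtx" (3x3 intrinsics, pixels), "world_to_cam" (4x4, takes a point from world to camera coordinates). Camera axes: x right, y down, z forward; pixel columns grow to the right and rows downward; lengths in m; the calibration is good to about 2 mm. A picture is of the moment at which its call begins: read the wrist's pose just before it. camera_model takes no time and is no camera call; for the wrist camera it gives the pose at the moment of the call.
- manip.job_done(): hands the job in; it is judged then, once.
The state is a dict: "time": time; "joint_pos": joint angles; "joint_vel": joint speeds; "joint_efforts": joint torques, N m; "tool_pos": TCP position; "tool_rot": TCP orientation; "contact_force": force on the tool from outside, world axes, zero at the start; "ft_torque": the same for the moment, N m; "gripper_width": opening from 0.0 (shut) to 1.0 (fully open); "grasp_force": force on a finger pad.
Only numpy, scipy, OpenCV 4.12 (cv2) and the standard library are available. Lean on these libraries where they do the work, as an engineer would, in place of code of your own. Each camera call takes 0.05 s, during which the arm holds its last target. There are 200 camera calls.

## Working session

There is one attempt and no reset: what is moved stays moved. The work goes in short steps, Python scripts to look and compute and a shell command to move; the robot and the scene stay as the last step left them, time stands still between calls to the robot, and variables do not carry over. Pictures are saved under pics/ and viewed, at most 10 in all, crops included, and the job is handed in when it is done.

```bash
mkdir -p pics; cat > h.py <<'E'
import numpy as np, cv2
from plant import manip
def snap(n,tag):
    M=manip.camera_model(n); im,d=manip.grab_frame(n)
    np.savez(f'pics/{tag}.npz',im=im,d=d,K=M['mtx'],T=M['world_to_cam'])
    cv2.imwrite(f'pics/{tag}.png',im[:,:,::-1]); return im,d
def load(tag):
    return np.load(f'pics/{tag}.npz')
def px(z,u,v,d=None,h=None):
    K=np.array(z['K']);T=np.array(z['T']);Ti=np.linalg.inv(T)
    r=np.linalg.inv(K)@[u,v,1]
    if h is None:
        d=z['d'][v,u] if d is None else d
        p=r*d
    else:
        o=Ti[:3,3];w=Ti[:3,:3]@r; return o+w*(h-o[2])/w[2]
    return Ti[:3,:3]@p+Ti[:3,3]
E
python3 - <<'E'
from h import *
print(manip.state(),manip.grip_point_offset)
snap('top','top0');snap('side','side0')
E
```

```text
{'time': 0.0, 'joint_pos': array([-1.33802309e+00,  5.33748602e-02,  1.61427634e+00, -1.45550694e-05,
        1.47601056e+00, -1.18990880e-01]), 'joint_vel': array([-0.00060499,  0.00032881, -0.00060585,  0.00025726,  0.00032547,
        0.00101843]), 'joint_efforts': array([-1.57635473e-03, -3.93679476e+01, -3.70178211e+01, -1.28138686e-04,
        7.16124487e-03,  1.01206825e-05]), 'tool_pos': array([ 0.21520463, -0.58612167,  0.23006242]), 'tool_rot': array([-1.03246469e-03,  9.84571934e-01,  1.74977248e-01, -6.60574750e-05]), 'contact_force': array([-0.27562942,  0.50910468, -0.49200337]), 'ft_torque': array([-0.01774001,  0.01117362, -0.04035707]), 'grasp_force': 0.0, 'gripper_width': 0.9963466184922503} 0.0187
```

View pics/top0.png

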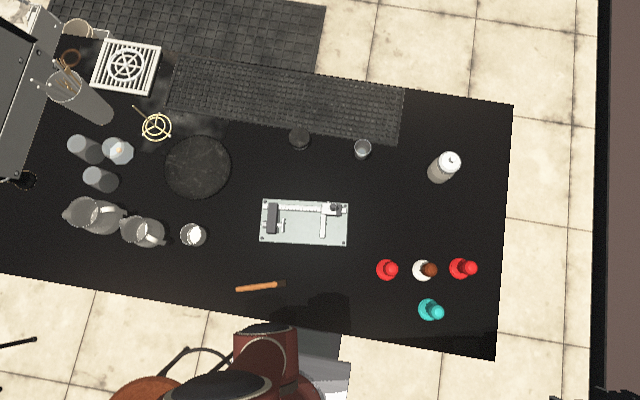

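View pics/side0.png

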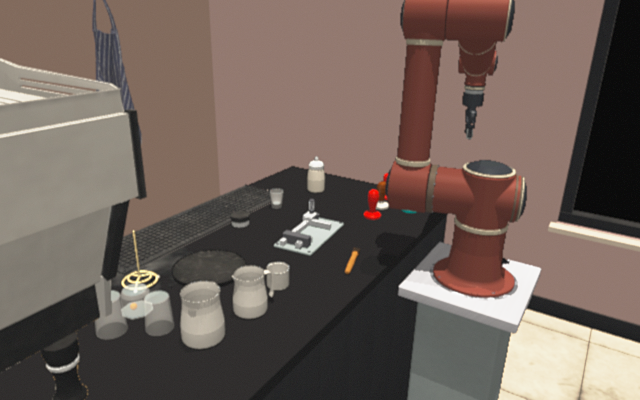

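The top view shows four tamper-shaped things: red (387,269), steel foot with brown handle (425,270), red (463,268) and turquoise (432,309). I choose the brown one at (425,270). The caliper is at (304,222), with its dark fixed jaw at the left (272,220) and the sliding jaw at (324,222).

```bash
python3 - <<'E'
from h import *
z=load('top0'); im=z['im'][:,:,::-1]
a=cv2.resize(im[190:255,250:360],None,fx=7,fy=7,interpolation=cv2.INTER_CUBIC)
cv2.imwrite('pics/cropA.png',a)
b=cv2.resize(im[250:330,370:490],None,fx=6,fy=6,interpolation=cv2.INTER_CUBIC)
cv2.imwrite('pics/cropB.png',b)
for u,v in [(430,269),(419,270),(387,269),(463,268),(432,309),(272,220),(290,230),(324,225),(340,205),(300,207)]: print(u,v,px(z,u,v).round(4))
E
```

```text
430 269 [ 0.4288 -0.3138  0.0973]
419 270 [ 0.427  -0.3066  0.0164]
387 269 [ 0.4105 -0.2063  0.0917]
463 268 [ 0.4469 -0.4018  0.0835]
432 309 [ 0.3314 -0.3313  0.0917]
272 220 [0.4924 0.1188 0.0388]
290 230 [0.4767 0.0674 0.0098]
324 225 [ 0.5043 -0.0261  0.0303]
340 205 [ 0.5677 -0.061   0.0336]
300 207 [0.5442 0.0499 0.0262]
```

View pics/cropA.png

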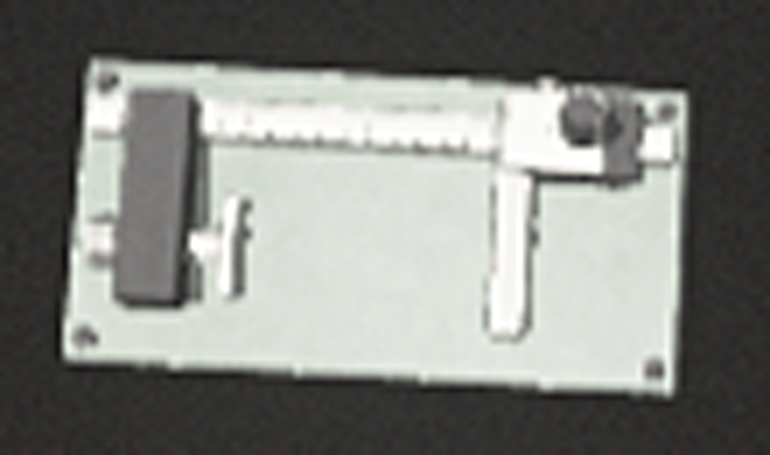

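View pics/cropB.png

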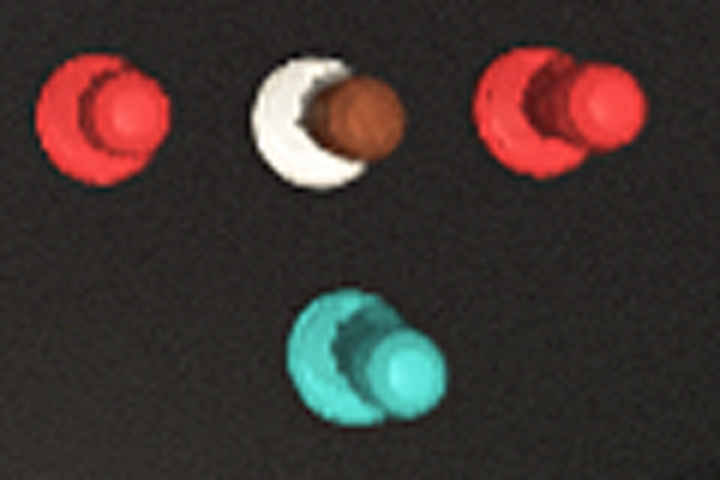

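The crops confirm the choice: brown handle on a bright steel foot, foot centre about (423,270). The caliper's bed corners are clear, with its +y (fixed jaw) to the left and the rail at the top, and the pad plate is at crop (232,247).

```bash
cat >> h.py <<'E'
def yaw(q):
    w,x,y,z=q; return np.arctan2(2*(x*y+w*z),1-2*(y*y+z*z))
def togo(target,yawt=None):
    s=manip.state();p=s['tool_pos'];a=yaw(s['tool_rot'])
    d=np.array(target)-p
    X=np.array([np.cos(a),np.sin(a)]);Y=np.array([np.sin(a),-np.cos(a)])
    print('at',p.round(4),'yaw',round(a,4),'t',round(s['time'],2),'tool shift cm',(100*np.array([d[:2]@X,d[:2]@Y,-d[2]])).round(2),'turn',None if yawt is None else round(a-yawt,4))
def capose(c,b):
    # fit caliper pts c(n,2) to world b(n,2)
    cm,bm=c.mean(0),b.mean(0);H=(c-cm).T@(b-bm)
    a=np.arctan2(H[0,1]-H[1,0],H[0,0]+H[1,1]);R=np.array([[np.cos(a),-np.sin(a)],[np.sin(a),np.cos(a)]])
    t=bm-R@cm; return a,t,R
E
python3 - <<'E'
from h import *
z=load('top0')
A=lambda x,y,h:px(z,250+(x-3)/7,190+(y-3)/7,h=h)[:2]
c=np.array([[77,95],[77,-155],[-47,-155],[-47,95]])/1000.
b=np.array([A(90,60,.008),A(687,92,.008),A(672,392,.008),A(65,360,.008)])
a,t,R=capose(c,b);print('yaw',a,'org',t,'resid',((R@c.T).T+t-b).round(4).tolist())
C=lambda *q:(R.T@(A(*q)-t)*1000).round(1)
print('pad face',C(245,225,.028),C(243,285,.028),'jawface',C(497,230,.03),C(487,330,.03),'post',C(582,115,.088))
print('anvil face top',C(195,95,.042),C(185,300,.042))
B=lambda x,y,h:px(z,370+(x-2.5)/6,250+(y-2.5)/6,h=h)
print('foot',B(318,122,.022),'handle',B(367,115,.093))
np.savez('cal.npz',a=a,t=t)
togo([.43,-.305,.2],a)
E
```

```text
yaw 0.1166411184453362 org [0.48898922 0.06172748] resid [[-0.0004, 0.001], [-0.0, -0.001], [0.0003, -0.002], [0.0001, 0.0019]]
pad face [ 8.7 22.2] [-15.5  21.2] jawface [ 11.8 -79. ] [-28.5 -77.3] post [  48.9 -109.8]
anvil face top [58.  44.5] [-24.4  41.9]
foot [ 0.42851187 -0.31494935  0.022     ] handle [ 0.43003844 -0.31678037  0.093     ]
at [ 0.2152 -0.5862  0.2302] yaw 0.3517 t 0.1 tool shift cm [ 29.85 -19.     3.02] turn 0.2351
```

```bash
python3 -m crank '[{"x":3,"y":-1.8},{"x":3,"y":-1.8},{"x":3,"y":-1.8},{"x":3,"y":-1.8},{"x":3,"y":-1.8}]' 100; python3 -m crank '[{"x":3,"y":-1.8},{"x":3,"y":-1.8},{"x":3,"y":-1.8},{"x":3,"y":-1.8},{"x":2.4,"y":-1.8}]'; python3 -m crank '[{"turn":0.1},{"turn":0.1},{"turn":0.035},{}]'
python3 - <<'E'
from h import *
togo([.429,-.316,.2],.1166)
snap('wrist','w1')
E
```

```text
at [ 0.2152 -0.5862  0.2302] yaw 0.3517 t 0.1 tool shift cm [ 29.38 -18.     3.02] turn 0.2351schema error: expected keys x, y, z, turn
schema error: expected keys x, y, z, turn
schema error: expected keys x, y, z, turn
```

View pics/w1.png

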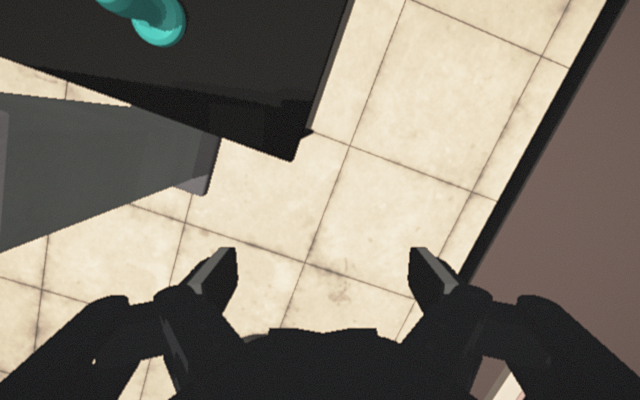

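The moves were refused because every row needs all four keys. The picture is still the start view: turquoise tamper at (160,25), fingers at (225,260) and (420,260).

```bash
python3 -m crank '[{"x":3,"y":-1.8,"z":0,"turn":0},{"x":3,"y":-1.8,"z":0,"turn":0},{"x":3,"y":-1.8,"z":0,"turn":0},{"x":3,"y":-1.8,"z":0,"turn":0},{"x":3,"y":-1.8,"z":0,"turn":0}]' 100; python3 -m crank '[{"x":3,"y":-1.8,"z":0,"turn":0},{"x":3,"y":-1.8,"z":0,"turn":0},{"x":3,"y":-1.8,"z":0,"turn":0},{"x":3,"y":-1.8,"z":0,"turn":0},{"x":0,"y":0,"z":0,"turn":0.1}]'; python3 -m crank '[{"x":0,"y":0,"z":0,"turn":0.1},{"x":0,"y":0,"z":0,"turn":0.035},{"x":0,"y":0,"z":0,"turn":0}]'
python3 - <<'E'
from h import *
togo([.429,-.316,.2],.1166)
snap('wrist','w2')
E
```

```text
time: 0.65
tool_pos: [0.3257, -0.4492, 0.2309]
tool_rot: [-0.0, 0.985, 0.175, -0.0]
contact_force: [-0.2, 0.2, -0.8]
gripper_width: 1.001
grasp_force: 0.0
time: 1.15
tool_pos: [0.4148, -0.3386, 0.231]
tool_rot: [-0.001, 0.992, 0.127, 0.0]
contact_force: [0.5, -0.1, -0.1]
gripper_width: 1.003
grasp_force: 0.0
time: 1.45
tool_pos: [0.4129, -0.3413, 0.2309]
tool_rot: [-0.0, 0.998, 0.059, -0.0]
contact_force: [1.3, 0.4, 0.9]
gripper_width: 0.998
grasp_force: 0.0
at [ 0.4129 -0.3413  0.2309] yaw 0.1173 t 1.45 tool shift cm [ 1.89 -2.32  3.09] turn 0.0007
```

View pics/w2.png

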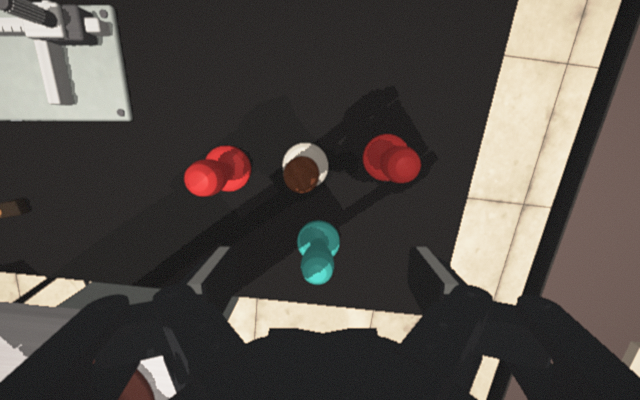

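The wrist view shows the brown tamper between the two red ones: foot centre about (306,165), handle top about (301,175).

```bash
python3 - <<'E'
from h import *
z=load('w2')
print('foot',px(z,306,165,h=.022),'top',px(z,301,175,h=.093),px(z,301,175))
im=z['im'].astype(int);g=(im.min(2)>110);g[:, :270]=0;g[:,335:]=0;g[:130]=0;g[200:]=0
ys,xs=np.nonzero(g);print(xs.min(),xs.max(),ys.min(),ys.max())
togo([.429,-.316,.15],.1166)
E
```

```text
foot [ 0.42987479 -0.31669433  0.022     ] top [ 0.42879185 -0.31591043  0.093     ] [ 0.42949554 -0.31615204  0.0971527 ]
282 327 143 181
at [ 0.4129 -0.3414  0.231 ] yaw 0.1177 t 1.5 tool shift cm [ 1.9  -2.33  8.1 ] turn 0.0011
```

```bash
python3 -m crank '[{"x":1.94,"y":-2.3,"z":1,"turn":0},{"x":0,"y":0,"z":3,"turn":0},{"x":0,"y":0,"z":3,"turn":0},{"x":0,"y":0,"z":3,"turn":0},{"x":0,"y":0,"z":3,"turn":0}]'; python3 -m crank '[{"x":0,"y":0,"z":3,"turn":0},{"x":0,"y":0,"z":2,"turn":0},{"x":0,"y":0,"z":0,"turn":0}]'; python3 -c "
from h import *
togo([.4295,-.3163,.05],.1166)"
```

```text
time: 2.0
tool_pos: [0.4295, -0.3164, 0.1002]
tool_rot: [0.0, 0.998, 0.059, 0.0]
contact_force: [1.3, -0.1, -0.1]
gripper_width: 0.999
grasp_force: 0.0
time: 2.3
tool_pos: [0.4273, -0.3144, 0.0475]
tool_rot: [-0.003, 0.998, 0.059, -0.003]
contact_force: [-0.9, 0.6, -0.6]
gripper_width: 1.003
grasp_force: 0.0
at [ 0.4273 -0.3144  0.0475] yaw 0.1172 t 2.3 tool shift cm [ 0.2   0.21 -0.25] turn 0.0006
```

```bash
python3 -m crank '[{"x":0,"y":0,"z":0,"turn":0},{"x":0,"y":0,"z":0,"turn":0}]';python3 -m crank '[{"x":0,"y":0,"z":0,"turn":0},{"x":0,"y":0,"z":0,"turn":0},{"x":0,"y":0,"z":0,"turn":0},{"x":0,"y":0,"z":0,"turn":0},{"x":0,"y":0,"z":0,"turn":0}]' 0;python3 -m crank '[{"x":0,"y":0,"z":0,"turn":0},{"x":0,"y":0,"z":0,"turn":0},{"x":0,"y":0,"z":0,"turn":0},{"x":0,"y":0,"z":0,"turn":0},{"x":0,"y":0,"z":0,"turn":0}]'
```

```text
time: 2.5
tool_pos: [0.4305, -0.3174, 0.0531]
tool_rot: [0.001, 0.998, 0.058, 0.001]
contact_force: [-0.7, 0.3, -0.1]
gripper_width: 1.0
grasp_force: 0.0
time: 3.0
tool_pos: [0.4301, -0.3169, 0.0522]
tool_rot: [0.0, 0.998, 0.058, 0.0]
contact_force: [-0.9, -0.0, 4.6]
gripper_width: 0.415
grasp_force: 59.8
time: 3.5
tool_pos: [0.4301, -0.3169, 0.0522]
tool_rot: [0.0, 0.998, 0.058, 0.0]
contact_force: [-0.3, 0.4, 5.9]
gripper_width: 0.415
grasp_force: 59.9
```

```bash
python3 -m crank '[{"x":0,"y":0,"z":-1,"turn":0},{"x":0,"y":0,"z":-3,"turn":0},{"x":0,"y":0,"z":-3,"turn":0},{"x":0,"y":0,"z":-3,"turn":0},{"x":0,"y":0,"z":-3,"turn":0}]'; python3 -m crank '[{"x":0,"y":0,"z":0,"turn":0},{"x":0,"y":0,"z":0,"turn":0}]'; python3 -c "
from h import *
z=np.load('cal.npz');a=z['a'];t=z['t']
R=np.array([[np.cos(a),-np.sin(a)],[np.sin(a),np.cos(a)]])
p=R@[0,-.025]+t;print(p)
togo([*p,.18],a)"
```

```text
time: 4.0
tool_pos: [0.4285, -0.3154, 0.1806]
tool_rot: [-0.001, 0.998, 0.058, -0.001]
contact_force: [-0.1, -0.3, -5.6]
gripper_width: 0.408
grasp_force: 61.2
time: 4.2
tool_pos: [0.4291, -0.316, 0.18]
tool_rot: [-0.001, 0.998, 0.058, -0.001]
contact_force: [-1.0, -0.4, -6.3]
gripper_width: 0.413
grasp_force: 61.2
[0.49189864 0.03689735]
at [ 0.4291 -0.316   0.18  ] yaw 0.1168 t 4.2 tool shift cm [ 10.35 -34.32   0.  ] turn 0.0001
```

```bash
python3 -m crank '[{"x":0.5,"y":-1.5,"z":0,"turn":0},{"x":0.8,"y":-2.5,"z":0,"turn":0},{"x":1,"y":-3.4,"z":0,"turn":0},{"x":1,"y":-3.4,"z":0,"turn":0},{"x":1,"y":-3.4,"z":0,"turn":0}]'; python3 -m crank '[{"x":1,"y":-3.4,"z":0,"turn":0},{"x":1,"y":-3.4,"z":0,"turn":0},{"x":1,"y":-3.4,"z":0,"turn":0},{"x":1,"y":-3.4,"z":0,"turn":0},{"x":1,"y":-3.4,"z":0,"turn":0}]';python3 -m crank '[{"x":0.7,"y":-1.8,"z":0,"turn":0},{"x":0.3,"y":-0.7,"z":0,"turn":0},{"x":0,"y":0,"z":0,"turn":0},{"x":0,"y":0,"z":0,"turn":0}]'; python3 -c "
from h import *
togo([.4919,.0369,.18],.1166)
snap('wrist','w3')"
```

```text
time: 4.7
tool_pos: [0.4542, -0.1675, 0.178]
tool_rot: [-0.002, 0.998, 0.058, -0.002]
contact_force: [0.9, 0.3, -4.8]
gripper_width: 0.41
grasp_force: 61.3
time: 5.2
tool_pos: [0.4836, 0.0067, 0.1781]
tool_rot: [-0.001, 0.998, 0.059, -0.003]
contact_force: [1.0, -0.2, -5.2]
gripper_width: 0.41
grasp_force: 61.3
time: 5.6
tool_pos: [0.4918, 0.0299, 0.18]
tool_rot: [0.0, 0.998, 0.058, -0.001]
contact_force: [0.5, -0.2, -5.2]
gripper_width: 0.416
grasp_force: 61.5
at [0.4918 0.0299 0.18  ] yaw 0.1166 t 5.6 tool shift cm [ 0.1 -0.7 -0. ] turn -0.0
```

View pics/w3.png

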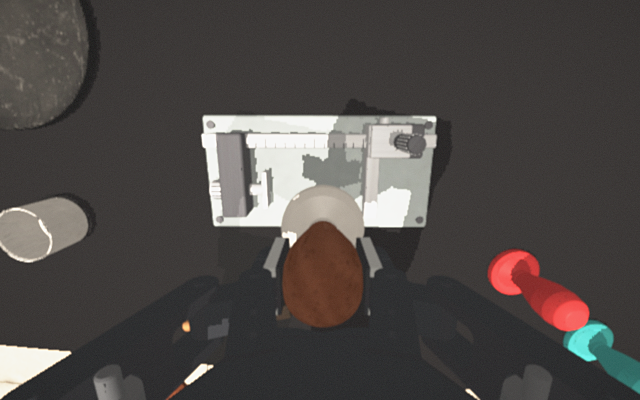

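The wrist view shows the tamper held upright. The caliper bed spans (205,117) to (436,227), the pad is at about (266,188), the jaw bar at (372,178) and the post at (410,143). I'll enlarge it once for precise edges.

```bash
python3 - <<'E'
from h import *
z=load('w3'); im=z['im'][100:240,190:450,::-1]
cv2.imwrite('pics/cropC.png',cv2.resize(im,None,fx=3,fy=3,interpolation=cv2.INTER_CUBIC))
E
```

```text
(no output)
```

View pics/cropC.png

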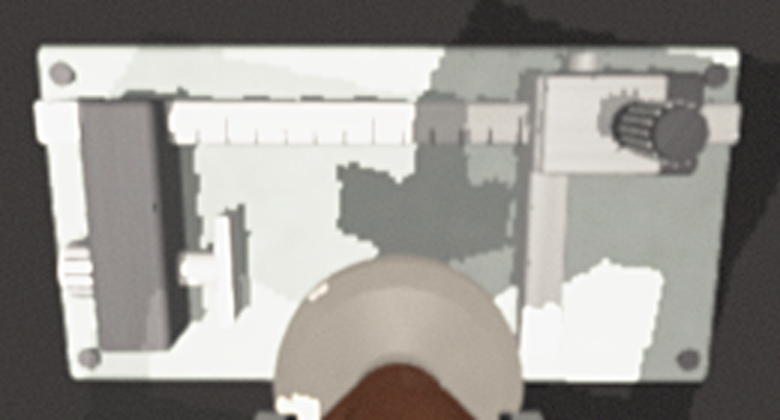

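The crop shows bed corners (38,47), (741,49), (707,381), (72,379), the pad's front top edge at about (232,212)-(234,322), the jaw's front top edge at (531,180)-(524,305), and the post top at (682,135).

```bash
python3 - <<'E'
from h import *
z=load('w3')
A=lambda x,y,h:px(z,190+(x-1)/3,100+(y-1)/3,h=h)[:2]
c=np.array([[77,95],[77,-155],[-47,-155],[-47,95]])/1000.
b=np.array([A(38,47,.008),A(741,49,.008),A(707,381,.008),A(72,379,.008)])
a,t,R=capose(c,b);print('yaw',a,'org',t,'resid',(1000*((R@c.T).T+t-b)).round(1).tolist())
C=lambda *q:(R.T@(A(*q)-t)*1000).round(1)
print('pad',C(232,212,.028),C(234,322,.028),'jaw',C(531,180,.03),C(524,305,.03),'post',C(682,135,.088),'anvil',C(159,101,.042),C(170,348,.042))
print('foot L/R',C(275,360,.13+.02),C(522,360,.15))
s=manip.state();print('tcp in cal',(R.T@(s['tool_pos'][:2]-t)*1000).round(1))
np.savez('cal2.npz',a=a,t=t)
E
```

```text
yaw 0.11415011103420598 org [0.48690687 0.06483172] resid [[-0.0, 1.1], [0.2, -1.1], [0.0, -1.1], [-0.2, 1.1]]
pad [21.7 24.4] [-17.9  25.6] jaw [ 33.2 -78.5] [-10.8 -77.9] post [  51.7 -109.7] anvil [59.3 43.2] [-23.4  45.2]
foot L/R [ 8.1 -7.2] [  8.3 -59.7]
tcp in cal [  1.  -35.6]
```

```bash
python3 -m crank '[{"x":0.1,"y":-1.4,"z":0,"turn":0},{"x":0,"y":-1.4,"z":0,"turn":0},{"x":0,"y":0,"z":2,"turn":0},{"x":0,"y":0,"z":3,"turn":0},{"x":0,"y":0,"z":3,"turn":0}]'; python3 -m crank '[{"x":0,"y":0,"z":2,"turn":0},{"x":0,"y":0,"z":0.5,"turn":0},{"x":0,"y":0,"z":0,"turn":0},{"x":0,"y":0,"z":0,"turn":0}]';python3 -c "
from h import *
z=np.load('cal2.npz');a=z['a'];t=z['t']
R=np.array([[np.cos(a),-np.sin(a)],[np.sin(a),np.cos(a)]])
togo([*(R@[.001,-.008]+t),.06],a)"
```

```text
time: 6.15
tool_pos: [0.4908, 0.0589, 0.1013]
tool_rot: [-0.0, 0.998, 0.059, 0.001]
contact_force: [1.1, 0.2, -4.9]
gripper_width: 0.415
grasp_force: 61.7
time: 6.55
tool_pos: [0.4915, 0.0583, 0.0779]
tool_rot: [0.0, 0.998, 0.058, 0.001]
contact_force: [0.9, 0.0, -5.6]
gripper_width: 0.411
grasp_force: 61.7
at [0.4915 0.0583 0.0779] yaw 0.1169 t 6.55 tool shift cm [-0.29  0.1   1.79] turn 0.0027
```

```bash
python3 -m crank '[{"x":-0.2,"y":0.05,"z":0.4,"turn":0},{"x":0,"y":0,"z":0.4,"turn":0},{"x":0,"y":0,"z":0.4,"turn":0},{"x":0,"y":0,"z":0.2,"turn":0},{"x":0,"y":0,"z":0,"turn":0}]'; python3 -m crank '[{"x":0,"y":0,"z":0.1,"turn":0},{"x":0,"y":0,"z":0.1,"turn":0},{"x":0,"y":0,"z":0,"turn":0}]'
```

```text
time: 7.05
tool_pos: [0.488, 0.0574, 0.0617]
tool_rot: [-0.0, 0.998, 0.058, -0.001]
contact_force: [-0.5, 0.1, -5.2]
gripper_width: 0.416
grasp_force: 61.7
time: 7.35
tool_pos: [0.4885, 0.0574, 0.0604]
tool_rot: [-0.0, 0.998, 0.058, 0.0]
contact_force: [-0.0, -0.7, -5.0]
gripper_width: 0.41
grasp_force: 61.7
```

```bash
python3 -m crank '[{"x":0,"y":0,"z":0.05,"turn":0},{"x":0,"y":0,"z":0.05,"turn":0},{"x":0,"y":0,"z":0,"turn":0}]'
```

```text
time: 7.65
tool_pos: [0.4889, 0.0574, 0.0603]
tool_rot: [0.0, 0.998, 0.058, 0.0]
contact_force: [-2.5, -1.3, 3.1]
gripper_width: 0.41
grasp_force: 62.4
```

```bash
python3 -m crank '[{"x":0,"y":0,"z":0,"turn":0},{"x":0,"y":0,"z":0,"turn":0},{"x":0,"y":0,"z":0,"turn":0}]' 60; python3 -m crank '[{"x":0,"y":0,"z":0,"turn":0},{"x":0,"y":0,"z":0,"turn":0}]' 85;  python3 -m crank '[{"x":0,"y":0,"z":-1,"turn":0},{"x":0,"y":0,"z":-3,"turn":0},{"x":0,"y":0,"z":-4,"turn":0},{"x":0,"y":0,"z":-4,"turn":0},{"x":0,"y":0,"z":0,"turn":0}]'; python3 -m crank '[{"x":0,"y":0,"z":0,"turn":0},{"x":0,"y":0,"z":0,"turn":0}]' 50
python3 - <<'E'
from h import *
snap('wrist','w4');snap('top','top4')
z=load('w4'); im=z['im'][60:320,160:480,::-1]
cv2.imwrite('pics/cropD.png',cv2.resize(im,None,fx=2.3,fy=2.3,interpolation=cv2.INTER_CUBIC))
E
```

```text
time: 7.95
tool_pos: [0.4889, 0.0574, 0.0596]
tool_rot: [0.0, 0.998, 0.058, 0.001]
contact_force: [0.7, 0.5, -1.1]
gripper_width: 0.596
grasp_force: 0.0
time: 8.15
tool_pos: [0.4885, 0.0574, 0.0593]
tool_rot: [-0.0, 0.998, 0.058, 0.0]
contact_force: [-0.7, -0.3, 0.0]
gripper_width: 0.847
grasp_force: 0.0
time: 8.65
tool_pos: [0.4925, 0.0573, 0.1875]
tool_rot: [0.001, 0.998, 0.058, 0.007]
contact_force: [0.8, -0.0, 1.2]
gripper_width: 0.852
grasp_force: 0.0
time: 8.85
tool_pos: [0.4877, 0.0574, 0.1784]
tool_rot: [-0.0, 0.998, 0.058, -0.001]
contact_force: [0.6, -0.5, -1.3]
gripper_width: 0.522
grasp_force: 0.0
```

View pics/cropD.png

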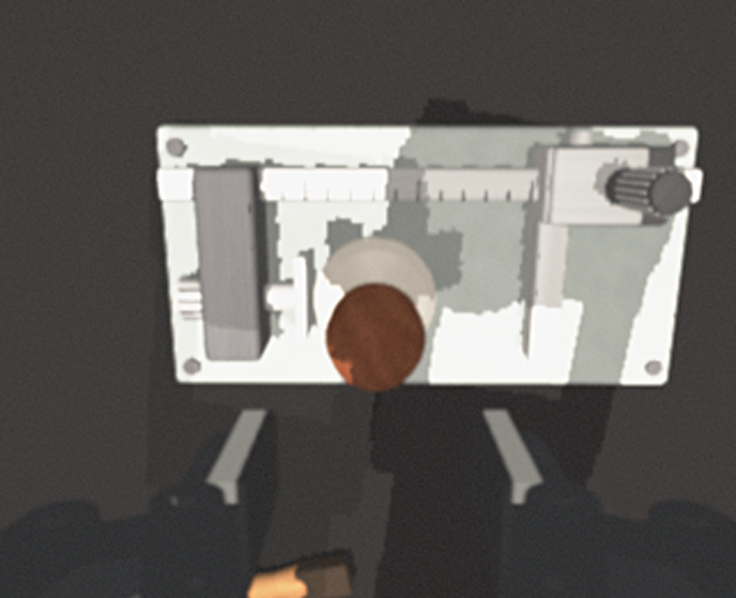

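The picture shows the tamper standing free on the bed: foot centre about (375,297), level with the pad at (302,297) and a few mm short of it. The post top is at (671,192).

```bash
python3 - <<'E'
from h import *
z=load('w4')
A=lambda x,y,h:px(z,160+(x-.65)/2.3,60+(y-.65)/2.3,h=h)[:2]
c=np.array([[77,95],[77,-155],[-47,-155],[-47,95]])/1000.
b=np.array([A(158,126,.008),A(698,127,.008),A(667,384,.008),A(178,383,.008)])
a,t,R=capose(c,b);print('yaw',a,'org',t)
C=lambda *q:(R.T@(A(*q)-t)*1000).round(1)
print('post',C(671,192,.088),A(671,192,.088),'pad',C(307,258,.028),C(309,338,.028),'jaw',C(537,225,.03),C(529,350,.03))
print('foot L',C(315,297,.03),'R',C(437,297,.03),'handle top',C(375,337,.105))
togo([*A(671,192,.088),.178],a)
E
```

```text
yaw 0.11555581954252508 org [0.4868472  0.06499204]
post [  52.1 -109. ] [ 0.55120191 -0.03726306] pad [19.7 24.7] [-17.7  24.7] jaw [ 34.8 -77.3] [-22.7 -77.5]
foot L [ 2.2 21.3] R [  2.3 -34.1] handle top [ 4.2 -6. ]
at [0.4874 0.0575 0.1775] yaw 0.1168 t 8.95 tool shift cm [ 5.24 10.15 -0.05] turn 0.0012
```

```bash
python3 -m crank '[{"x":1.3,"y":2.55,"z":0,"turn":0},{"x":1.3,"y":2.55,"z":0,"turn":0},{"x":1.3,"y":2.55,"z":0,"turn":0},{"x":1.3,"y":2.5,"z":0,"turn":0},{"x":0,"y":0,"z":0,"turn":0}]' 42; python3 -m crank '[{"x":0,"y":0,"z":2,"turn":0},{"x":0,"y":0,"z":2,"turn":0},{"x":0,"y":0,"z":2,"turn":0},{"x":0,"y":0,"z":0,"turn":0},{"x":0,"y":0,"z":0,"turn":0}]'; python3 -c "
from h import *
togo([.5512,-.0373,.052],.1155)"
```

```text
time: 9.45
tool_pos: [0.5524, -0.0395, 0.1778]
tool_rot: [0.0, 0.998, 0.057, -0.001]
contact_force: [-0.5, 0.1, 0.1]
gripper_width: 0.418
grasp_force: 0.0
time: 9.95
tool_pos: [0.551, -0.0368, 0.1185]
tool_rot: [-0.0, 0.998, 0.059, -0.001]
contact_force: [1.0, -0.2, 0.0]
gripper_width: 0.421
grasp_force: 0.0
at [ 0.551  -0.0368  0.1185] yaw 0.1172 t 9.95 tool shift cm [0.01 0.05 6.65] turn 0.0017
```

```bash
python3 -m crank '[{"x":0,"y":0.05,"z":1.5,"turn":0},{"x":0,"y":0,"z":1.5,"turn":0},{"x":0,"y":0,"z":1.5,"turn":0},{"x":0,"y":0,"z":1.5,"turn":0},{"x":0,"y":0,"z":0.5,"turn":0}]';python3 -m crank '[{"x":0,"y":0,"z":0,"turn":0},{"x":0,"y":0,"z":0,"turn":0},{"x":0,"y":0,"z":0,"turn":0}]'; python3 -m crank '[{"x":0,"y":-0.3,"z":0,"turn":0},{"x":0,"y":-0.3,"z":0,"turn":0},{"x":0,"y":-0.2,"z":0,"turn":0},{"x":0,"y":-0.2,"z":0,"turn":0},{"x":0,"y":-0.2,"z":0,"turn":0}]'
```

```text
time: 10.45
tool_pos: [0.5501, -0.0375, 0.0513]
tool_rot: [-0.001, 0.998, 0.058, -0.002]
contact_force: [0.1, -0.5, -0.0]
gripper_width: 0.422
grasp_force: 0.0
time: 10.75
tool_pos: [0.5527, -0.038, 0.0552]
tool_rot: [0.0, 0.998, 0.058, 0.001]
contact_force: [-0.1, -0.6, -0.7]
gripper_width: 0.417
grasp_force: 0.0
time: 11.25
tool_pos: [0.5509, -0.0263, 0.0547]
tool_rot: [0.001, 0.998, 0.058, 0.0]
contact_force: [0.4, -2.2, 0.1]
gripper_width: 0.419
grasp_force: 1.6
```

```bash
python3 -m crank '[{"x":0,"y":-0.3,"z":0,"turn":0},{"x":0,"y":-0.4,"z":0,"turn":0},{"x":0,"y":-0.4,"z":0,"turn":0},{"x":0,"y":-0.4,"z":0,"turn":0},{"x":0,"y":-0.4,"z":0,"turn":0}]';python3 -m crank '[{"x":0,"y":-0.4,"z":0,"turn":0},{"x":0,"y":-0.3,"z":0,"turn":0},{"x":0,"y":-0.2,"z":0,"turn":0},{"x":0,"y":-0.1,"z":0,"turn":0},{"x":0,"y":0,"z":0,"turn":0}]'
```

```text
time: 11.75
tool_pos: [0.5486, -0.0067, 0.0546]
tool_rot: [0.0, 0.998, 0.058, 0.0]
contact_force: [1.5, -3.4, 2.6]
gripper_width: 0.421
grasp_force: 1.6
time: 12.25
tool_pos: [0.547, 0.0032, 0.0541]
tool_rot: [-0.0, 0.998, 0.058, -0.0]
contact_force: [1.3, -1.8, 0.8]
gripper_width: 0.417
grasp_force: 1.0
```

```bash
python3 -m crank '[{"x":0,"y":-0.1,"z":0,"turn":0},{"x":0,"y":-0.1,"z":0,"turn":0},{"x":0,"y":-0.1,"z":0,"turn":0},{"x":0,"y":-0.1,"z":0,"turn":0},{"x":0,"y":-0.1,"z":0,"turn":0}]';python3 -m crank '[{"x":0,"y":-0.1,"z":0,"turn":0},{"x":0,"y":-0.1,"z":0,"turn":0},{"x":0,"y":-0.1,"z":0,"turn":0}]';python3 -m crank '[{"x":0,"y":-0.05,"z":0,"turn":0},{"x":0,"y":-0.05,"z":0,"turn":0},{"x":0,"y":0,"z":0,"turn":0}]'
```

```text
time: 12.75
tool_pos: [0.5464, 0.0079, 0.0541]
tool_rot: [-0.0, 0.998, 0.058, -0.0]
contact_force: [1.7, -3.2, 0.3]
gripper_width: 0.42
grasp_force: 1.5
time: 13.05
tool_pos: [0.5461, 0.011, 0.0542]
tool_rot: [-0.0, 0.998, 0.058, -0.0]
contact_force: [1.9, -2.6, -0.7]
gripper_width: 0.42
grasp_force: 1.5
time: 13.35
tool_pos: [0.546, 0.012, 0.0542]
tool_rot: [-0.0, 0.998, 0.058, -0.0]
contact_force: [1.9, -2.4, 0.0]
gripper_width: 0.421
grasp_force: 1.3
```

```bash
python3 -m crank '[{"x":0,"y":-0.05,"z":0,"turn":0},{"x":0,"y":-0.05,"z":0,"turn":0},{"x":0,"y":0,"z":0,"turn":0}]'|egrep 'pos|force'
```

```text
tool_pos: [0.5459, 0.0129, 0.0542]
contact_force: [2.1, -2.4, -0.7]
grasp_force: 1.4
```

```bash
python3 -m crank '[{"x":0,"y":-0.05,"z":0,"turn":0},{"x":0,"y":-0.03,"z":0,"turn":0},{"x":0,"y":0,"z":0,"turn":0}]'|egrep 'pos|force'
```

```text
tool_pos: [0.5459, 0.0133, 0.0542]
contact_force: [2.0, -4.6, -2.4]
grasp_force: 2.4
```

```bash
python3 -m crank '[{"x":0,"y":-0.03,"z":0,"turn":0},{"x":0,"y":-0.02,"z":0,"turn":0},{"x":0,"y":0,"z":0,"turn":0}]'|egrep 'pos|force'
```

```text
tool_pos: [0.5459, 0.0136, 0.0542]
contact_force: [2.3, -5.2, -1.7]
grasp_force: 2.7
```

```bash
python3 -m crank '[{"x":0,"y":-0.04,"z":0,"turn":0},{"x":0,"y":0,"z":0,"turn":0}]'|egrep 'pos|force'
```

```text
tool_pos: [0.5458, 0.0141, 0.0542]
contact_force: [1.8, -5.5, -3.2]
grasp_force: 2.7
```

```bash
python3 -m crank '[{"x":0,"y":-0.04,"z":0,"turn":0},{"x":0,"y":0,"z":0,"turn":0}]'|egrep 'pos|force'
```

```text
tool_pos: [0.5457, 0.0145, 0.0542]
contact_force: [2.4, -5.6, -1.8]
grasp_force: 2.7
```

```bash
python3 -m crank '[{"x":0,"y":-0.03,"z":0,"turn":0},{"x":0,"y":0,"z":0,"turn":0}]'|egrep 'pos|force'
```

```text
tool_pos: [0.5457, 0.0147, 0.0542]
contact_force: [1.6, -5.5, -2.9]
grasp_force: 2.7
```

```bash
python3 -m crank '[{"x":0,"y":-0.04,"z":0,"turn":0},{"x":0,"y":0,"z":0,"turn":0}]'|egrep 'pos|force'
```

```text
tool_pos: [0.5457, 0.0151, 0.0542]
contact_force: [2.5, -4.7, -1.5]
grasp_force: 2.7
```

```bash
python3 -m crank '[{"x":0,"y":-0.04,"z":0,"turn":0},{"x":0,"y":0,"z":0,"turn":0}]'|egrep 'pos|force'
```

```text
tool_pos: [0.5456, 0.0155, 0.0542]
contact_force: [1.8, -5.9, -2.3]
grasp_force: 2.7
```

```bash
python3 -m crank '[{"x":0,"y":-0.03,"z":0,"turn":0},{"x":0,"y":0,"z":0,"turn":0}]'|egrep 'pos|force'
```

```text
tool_pos: [0.5456, 0.0158, 0.0542]
contact_force: [1.6, -4.5, -1.8]
grasp_force: 2.7
```

```bash
python3 -m crank '[{"x":0,"y":-0.03,"z":0,"turn":0},{"x":0,"y":0,"z":0,"turn":0}]'|egrep 'pos|force'
```

```text
tool_pos: [0.5456, 0.0161, 0.0542]
contact_force: [2.4, -5.3, -1.4]
grasp_force: 2.7
```

```bash
python3 -m crank '[{"x":0,"y":-0.03,"z":0,"turn":0},{"x":0,"y":0,"z":0,"turn":0}]'|egrep 'pos|force'
```

```text
tool_pos: [0.5455, 0.0164, 0.0542]
contact_force: [2.6, -5.2, -2.4]
grasp_force: 2.7
```

```bash
python3 -m crank '[{"x":0,"y":-0.03,"z":0,"turn":0},{"x":0,"y":0,"z":0,"turn":0}]'|egrep 'pos|force'
```

```text
tool_pos: [0.5455, 0.0166, 0.0542]
contact_force: [1.0, -5.4, -2.5]
grasp_force: 2.9
```

```bash
python3 -m crank '[{"x":0,"y":-0.02,"z":0,"turn":0},{"x":0,"y":0,"z":0,"turn":0}]'|egrep 'pos|force'
```

```text
tool_pos: [0.5455, 0.0167, 0.0541]
contact_force: [1.7, -6.1, -2.5]
grasp_force: 3.1
```

```bash
python3 -m crank '[{"x":0,"y":-0.02,"z":0,"turn":0},{"x":0,"y":0,"z":0,"turn":0}]'|egrep 'pos|force'
```

```text
tool_pos: [0.5455, 0.0168, 0.0542]
contact_force: [3.1, -6.7, -3.2]
grasp_force: 3.3
```

```bash
python3 -m crank '[{"x":0,"y":-0.03,"z":0,"turn":0},{"x":0,"y":0,"z":0,"turn":0}]'|egrep 'pos|force'
```

```text
tool_pos: [0.5455, 0.017, 0.0542]
contact_force: [2.5, -6.0, -3.1]
grasp_force: 3.5
```

```bash
python3 -m crank '[{"x":0,"y":-0.03,"z":0,"turn":0},{"x":0,"y":0,"z":0,"turn":0}]'|egrep 'pos|force'
```

```text
tool_pos: [0.5455, 0.0171, 0.0542]
contact_force: [2.6, -7.4, -2.2]
grasp_force: 3.8
```

```bash
python3 -m crank '[{"x":0,"y":-0.03,"z":0,"turn":0},{"x":0,"y":0,"z":0,"turn":0}]'|egrep 'pos|force'
```

```text
tool_pos: [0.5455, 0.0172, 0.0542]
contact_force: [2.3, -8.4, -2.2]
grasp_force: 4.2
```

```bash
python3 -m crank '[{"x":0,"y":-0.03,"z":0,"turn":0},{"x":0,"y":0,"z":0,"turn":0},{"x":0,"y":0,"z":0,"turn":0}]'|egrep 'pos|force'
```

```text
tool_pos: [0.5455, 0.0174, 0.0542]
contact_force: [2.2, -8.5, -2.7]
grasp_force: 4.5
```

Force rises steadily past the sliding plateau, so the foot is against the pad and nipped at about 6 N. Now I back off and clear.

```bash
python3 -m crank '[{"x":0,"y":0.05,"z":0,"turn":0},{"x":0,"y":0.1,"z":0,"turn":0},{"x":0,"y":0.2,"z":0,"turn":0},{"x":0,"y":0.3,"z":0,"turn":0},{"x":0,"y":0.3,"z":0,"turn":0}]'|egrep 'pos|force';python3 -m crank '[{"x":0,"y":0,"z":0,"turn":0},{"x":0,"y":0,"z":0,"turn":0},{"x":0,"y":0,"z":-1,"turn":0},{"x":0,"y":0,"z":-2,"turn":0},{"x":0,"y":0,"z":-3,"turn":0}]'|egrep 'pos|force';python3 -m crank '[{"x":0,"y":0,"z":-4,"turn":0},{"x":0,"y":0,"z":-3,"turn":0},{"x":-2,"y":0,"z":0,"turn":0},{"x":-3,"y":0,"z":0,"turn":0},{"x":0,"y":0,"z":0,"turn":0}]'|egrep 'pos|force'
python3 - <<'E'
from h import *
snap('wrist','w5')
z=load('w5'); im=z['im'][:,:,::-1]
cv2.imwrite('pics/w5b.png',cv2.resize(im[30:330,120:520],None,fx=2,fy=2,interpolation=cv2.INTER_CUBIC))
E
```

```text
tool_pos: [0.5462, 0.0097, 0.0543]
contact_force: [-0.0, 0.1, -0.1]
grasp_force: 0.0
tool_pos: [0.545, 0.0097, 0.1137]
contact_force: [0.8, 0.3, 0.1]
grasp_force: 0.0
tool_pos: [0.4946, 0.0037, 0.1847]
contact_force: [0.6, 1.3, -0.1]
grasp_force: 0.0
```

View pics/w5b.png

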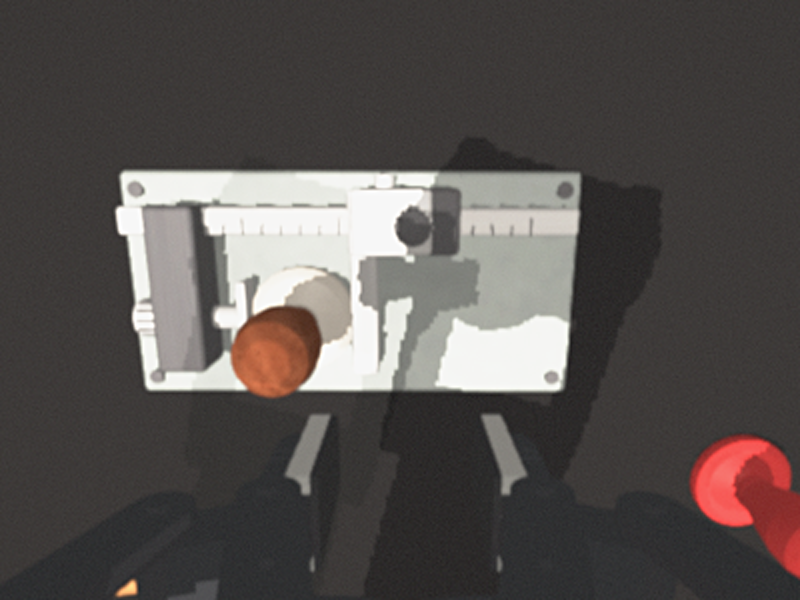

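The final picture shows the tamper upright with its foot (302,310) touching both the pad at (245,310) and the square jaw at (355,310). The gripper is clear of everything, so I'm handing in.

```bash
python3 -c "
from plant import manip
print(manip.job_done())"
```

```text
the job is handed in; nothing more can be done
None
```

The tamper stands upright on the caliper bed, centred within a few mm in front of the pad, with the jaws closed on its foot (about 6 N on it when I let go). The robot was clear and nothing else was touched when I handed the job in; no verdict came back.

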